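# Clamp a copper strip in the bench thickness gauge, by its slip-clutch cap

### The arm

A 6-joint arm with a two-finger parallel gripper is mounted at the origin on the work surface. World frame = base frame: x ahead of the robot, y to its left, z up, the work surface at z = 0. Lengths are in m, angles in rad, forces in N, time in s.
With the tool pointing down it reaches from about 0.225 to 0.875 m from the base axis. Payload 3.4 kg.
Tool frame: the origin (TCP) lies between the finger pads; the fingertips stand 25 mm ahead of it and the grasp point (between the pads) lies 6 mm ahead of it; z points along the fingers, y is the line along which they close (so a half turn about z gives the same grasp; the last joint's range is limited). The gripper opens to 85 mm and grips with 20 to 120 N. Pads are 22 mm wide; open, the fingers measure 114 mm over their backs; the gripper's body (76 mm by 85 mm) begins 54 mm behind the grasp point. The pads swing forward as they close: fully open they stand 13 mm farther back than shut.
Start: joints at [1.012, 0.276, 1.505, -0, 1.361, -0.121], TCP at [0.244, 0.521, 0.256] pointing down, gripper open.
Joint ranges: [-2.89, 2.89], [-0.75, 2.08], [0.22, 2.7], [-1.18, 4.32], [0.11, 2.71], [-2.7, 2.7]. Speed limits (rad/s): [2.57, 2.57, 3.14, 3.14, 3.14, 3.14].

### API

Orientations are given as a unit quaternion [w, x, y, z].
In Python, from rig import manip, cams, ticket gives the robot as it stands.
- The arm moves only by the tool step_arm, never from a script. Its argument "increments" is a list of rows, each an object with "dp": the shift along the world's x, y, z each as a share of 0.2 m, from -1 to 1, a list of three; "yaw": the turn about the world's z as a share of 0.15 rad, from -1 to 1; "grip": the opening, from 0 (shut) to 1 (fully open). In form: [{"dp": [tx, ty, tz], "yaw": yaw, "grip": grip}, ...]. A call has 1 to 5 rows; each row shifts and turns the commanded pose from where the row before left it; what a row does not reach is not made up. A row lasts 1/8 s, in which the tool goes at most 62.5 mm and 10.7 degrees, less where a joint would pass 70% of its speed; a pose out of reach is approached as far as the arm can. A call with a number of a shift or a turn outside -1 to 1 is refused whole. A call with a gripper value outside its range is refused whole. The fingers move at their own pace and stop on an object; "squeeze" is the grip in N (left out, the last holds). Time passes only in rows, so rows that do not move let the fingers close. It gives the time, the measured TCP pose, the force, the opening and the grip force at its end, in the units of the state.
- manip.get_state(): the state, without advancing time (a new reading comes with each control period).
- cams.get_image(name): name is "side" or "top" or "wrist"; returns the picture (420x560x3 uint8, blue, green, red); there is no depth.
- cams.get_calibration(name): a dict with "fx", "fy", "cx", "cy" (pixels), "k1" (the pictures are not rectified: a ray, as slopes to the right and down, at radius r is drawn at 1 + k1 r^2 times it, then the intrinsics apply), "extrinsics" (4x4, takes a point from camera to world coordinates). Camera axes: x right, y up, looking along -z (the intrinsics and any distortion apply to the point x, -y, -z); pixel columns grow to the right and rows downward; lengths in m; the calibration is good to about 2 mm. A picture is of the moment at which its call begins: read the wrist's pose just before it. get_calibration takes no time and is no camera call; for the wrist camera it gives the pose at the moment of the call.
- ticket.sign_off(): hands the job in; it is judged then, once.
The state is a dict: "clock": time; "qpos": joint angles; "qd": joint speeds; "effort": joint torques, N m; "position": TCP position; "ee_rot": TCP orientation; "contact_force": force on the tool from outside, world axes, zero at the start; "moment": the same for the moment, N m; "width": finger opening in m; "gripper_force": force on a finger pad.
Only numpy, scipy, OpenCV 4.12 (cv2) and the standard library are available. Lean on these libraries where they do the work, as an engineer would, in place of code of your own. Each camera call takes 0.05 s, during which the arm holds its last target. There are 200 camera calls.

### The job

Lay the copper strip on the gauge's rail and slide it flat between the guides, fully home against the end stop. Then turn the small knurled cap on top of the gauge clockwise until its slip clutch just lets go, and stop there at once: driven on past the slip the clutch tightens and the spindle would dent the soft copper. Leave the strip held under the spindle, let go of everything, and leave the other things on the bench alone.

Things in the scene. Friction and masses are not known exactly. Their poses are not given: they have to be found in the camera images.
- gauge: Grey bench thickness gauge, bolted down. Origin on the bench under the spindle's vertical axis; z up, +y the direction in which the strip is slid in. Base plate 70 x 230 x 12 mm (y -155 to +75 mm). A column stands at y +30 to +62 mm; its head (36 mm wide, y -18 to +62, z 70 to 100 mm) reaches over the axis. With the strip home its middle is at x 0, y -70 mm, its underside at z 40 mm.
- rail_top (a point): Point on top of the gauge's steel rail, on the spindle's axis, 40 mm above the bench; axes as the gauge. The rail is 14 mm wide (narrower than the strip, so fingers can straddle it), from y -150 to +20 mm. Two guides stand beside it: inner faces at x -13.5 and +13.5 mm, 7 mm higher than the rail, y -42 to +18 mm, flaring out to 20 mm either side at y -61 mm.
- stop_face (a point): Middle of the end stop's face, at the far end of the rail (20 mm past the spindle's axis, 43 mm above the bench). The strip's end comes to rest against it.
- spindle: Round steel spindle, 10 mm across, pointing down from the gauge's head. Origin at the centre of its flat lower tip. It does not turn; it starts 9 to 12 mm above the rail and comes down 2.55 mm for each radian of the sleeve (16 mm a turn).
- cap_grip (a point): Point on the axis of the cap, at gripping height (136.5 mm above the bench). The cap is a knurled steel cylinder 36 mm across, z 118.5 to 150.5 mm, with a free top; it turns about the vertical without rising or sinking. Clockwise from above lowers the spindle. Turning it free takes about 0.18 N m (0.03 less if read just after stopping, as the grip is rubber-cushioned and gives 0.05 rad per 0.1 N m).
- clutch (a point): Slip clutch, on the axis under the cap, 118 mm above the bench. The cap drives the sleeve through it. Once the spindle presses the strip the torque at the cap climbs, over about half a radian, to 0.33 N m; there the clutch lets go and the cap turns on alone. The spindle then presses with about 60 N, and keeps it when the cap is let go. Each further 0.1 rad adds 0.015 N m and 6 N; 90 N dents the copper.
- sleeve_mid (a point): Graduated aluminium sleeve, 32 mm across and 10 mm high (z 108 to 118 mm), directly under the cap; point at its middle. It screws the spindle down, and stands still while the clutch slips.
- strip: Flat bright copper strip 180 mm long (its y), 24 mm wide (its x), a few mm thick (for the gauge to tell), about 190 g; both ends and faces alike. Origin at the centre of its underside. Starts lying along the wooden rest. Carry it gripped across its width, at or up to 30 mm from its middle on the half away from the gauge's stop.
- rest: Wooden rest, fixed: a bar 14 mm wide (x), 130 mm long (y) and 24 mm high, with two 6 mm high feet. Origin at the centre of its underside. Narrower than the strip, so that fingers can pass on both sides.
- cup: Bystander: copper cup 80 mm across, 85 mm high, standing. Origin at the centre of its underside.
- hammer: Bystander: hammer 260 mm long, lying. Origin at its middle, on the underside.
- can: Bystander: green can 60 mm across, 120 mm high, standing. Origin at the centre of its underside.

How it is judged:
By the outcome, as a careful person would: the job done as asked, in the order asked, and still so for the second after the job is handed in, with the robot touching nothing.
It also fails if it takes over 72 s, if anything falls off the work surface, if the arm or the gripper's body presses on something with over 40 N, if the wrist force passes 120 N, or if a joint passes its speed limit or range.

## Working session

There is one attempt and no reset: what is moved stays moved. The work goes in short steps, Python scripts to look and compute and a tool call to move; the robot and the scene stay as the last step left them, time stands still between calls to the robot, and variables do not carry over. Pictures are saved under pics/ and viewed, at most 10 in all, crops included, and the job is handed in when it is done.

Besides the shell and the picture viewer there is one more tool, called after "Request:" by a JSON object that holds its "fn" and its "kwargs", one argument or row to a line. step_arm: Moves the arm, as the interface text tells. Shift numbers are shares of 0.2 m and turn numbers shares of 0.15 rad, none past 1 either way. Its arguments: {"type":"object","properties":{"increments":{"type":"array"},"squeeze":{"type":"number"}},"required":["increments"]}

```bash
mkdir -p pics; cat > h.py <<'E'
import numpy as np, cv2
from rig import manip, cams, ticket
def cal(n):
    c=cams.get_calibration(n); c['E']=np.array(c['extrinsics']); return c
def ray(c,u,v):
    xd=np.array([(u-c['cx'])/c['fx'],(v-c['cy'])/c['fy']]); x=xd.copy()
    for _ in range(20): x=xd/(1+c['k1']*(x@x))
    d=c['E'][:3,:3]@np.array([x[0],-x[1],-1]); return c['E'][:3,3],d
def onz(c,u,v,z):
    o,d=ray(c,u,v); return o+d*(z-o[2])/d[2]
def proj(c,P):
    p=c['E'][:3,:3].T@(np.array(P)-c['E'][:3,3]); x=np.array([p[0],-p[1]])/-p[2]
    x=x*(1+c['k1']*(x@x)); return x[0]*c['fx']+c['cx'],x[1]*c['fy']+c['cy']
E
python3 - <<'E'
from h import *
s=manip.get_state(); print(s)
a=[]
for n in['side','top','wrist']:
    c=cal(n); im=cams.get_image(n); cv2.imwrite(f'pics/{n}0.png',im); a.append(im); print(n,c['fx'],c['cx'],c['cy'],c['k1'],c['E'].round(3).tolist())
E
```

```text
{'clock': 0.0, 'qpos': array([ 1.01201246e+00,  2.76621729e-01,  1.50613825e+00,  5.10615118e-05,
        1.36070175e+00, -1.21008254e-01]), 'qd': array([ 0.00093005, -0.00093355,  0.00212671, -0.00084211, -0.00034094,
        0.00111316]), 'effort': array([-6.93330512e-04, -4.16776335e+01, -2.45802212e+01, -3.67527982e-04,
        1.13177451e-02, -2.39163164e-06]), 'position': array([0.2434942 , 0.52036778, 0.25542239]), 'ee_rot': array([-3.35101270e-04,  2.17149226e-01,  9.76137972e-01, -8.72750552e-04]), 'contact_force': array([-0.33793298,  0.08903752, -0.76133695]), 'moment': array([-0.04646479,  0.00497168, -0.01509969]), 'gripper_force': 0.0, 'width': 0.0851158681487264}
side 502.2746197762997 279.7144281449805 212.29515473386778 0.01470064143208598 [[0.709, 0.377, -0.596, -0.143], [-0.705, 0.364, -0.609, -0.679], [-0.013, 0.852, 0.524, 0.753], [0.0, 0.0, 0.0, 1.0]]
top 411.1792370059478 276.0487735754736 217.0787386135551 -0.12571008916254808 [[-0.01, 0.984, -0.18, 0.432], [-1.0, -0.012, -0.013, 0.022], [-0.015, 0.18, 0.984, 0.942], [0.0, 0.0, 0.0, 1.0]]
wrist 289.55961257714233 279.2663753838957 203.74540154180366 -0.03934909661575398 [[0.424, -0.861, -0.279, 0.172], [0.906, 0.403, 0.131, 0.554], [-0.0, -0.309, 0.951, 0.373], [0.0, 0.0, 0.0, 1.0]]
```

View pics/top0.png

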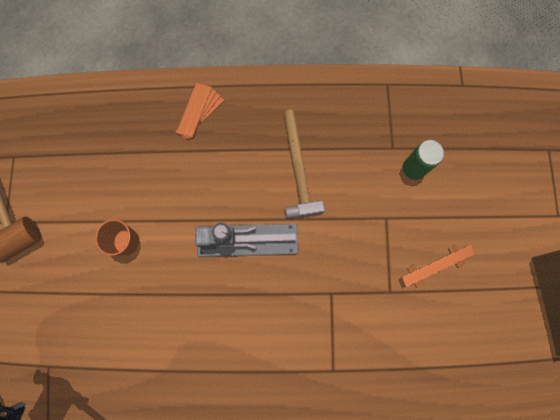

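View pics/side0.png

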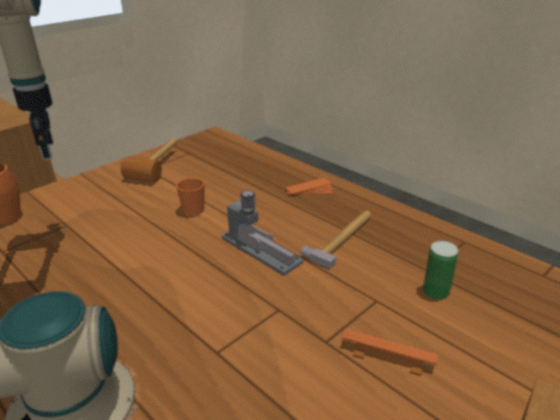

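The top view shows the gauge base at cols 195–298, rows 222–257, with its cap at about (222,232) and its stop end to the left. The strip lies on its rest from (403,283) to (475,250), and the cup, hammer and can are clear of both. The side view agrees, with the strip at about (343–435, 340–362).

```bash
python3 - <<'E'
from h import *
T=cal('top');S=cal('side');t=cv2.imread('pics/top0.png');s=cv2.imread('pics/side0.png')
def blob(im,lo,hi,roi):
    h=cv2.cvtColor(im,cv2.COLOR_BGR2HSV); m=cv2.inRange(h,lo,hi); k=np.zeros_like(m); x0,y0,x1,y1=roi;k[y0:y1,x0:x1]=m[y0:y1,x0:x1]
    c=max(cv2.findContours(k,0,2)[0],key=cv2.contourArea); return c
print('hsv strip',cv2.cvtColor(t,cv2.COLOR_BGR2HSV)[267,440],'wood',cv2.cvtColor(t,cv2.COLOR_BGR2HSV)[230,460],'base',cv2.cvtColor(t,cv2.COLOR_BGR2HSV)[250,250])
c=blob(t,(5,165,190),(15,255,255),(390,235,490,300)); r=cv2.minAreaRect(c);print('strip top',r,cv2.contourArea(c))
for z in(.027,.033):
    b=[onz(T,*p,z) for p in cv2.boxPoints(r)]; b=np.array(b);print(z,onz(T,*r[0],z),[np.linalg.norm(b[i]-b[i-1]).round(4) for i in range(4)],b[:,:2].round(3).tolist())
    print(' side pred ctr',proj(S,onz(T,*r[0],z)))
c=blob(s,(5,165,180),(15,255,255),(335,325,445,375)); print('side strip',cv2.minAreaRect(c),cv2.contourArea(c))
c=blob(t,(0,0,30),(180,110,255),(185,218,302,260)); r=cv2.minAreaRect(c);print('gauge',r)
b=np.array([onz(T,*p,.012) for p in cv2.boxPoints(r)]);print(b[:,:2].round(4).tolist(),[np.linalg.norm(b[i]-b[i-1]).round(4) for i in range(4)])
crop=cv2.resize(t[205:275,180:310],None,fx=5,fy=5,interpolation=2)
c2=cv2.resize(s[180:280,215:310],None,fx=4,fy=4,interpolation=2); 
cv2.imwrite('pics/c1.png',cv2.resize(np.hstack([cv2.resize(crop,(400,215)),cv2.resize(t[225:300,390:490],(400,215*1))]),(800,215)))
a=np.vstack([crop[:,:650],np.zeros((0,650,3),np.uint8)]);cv2.imwrite('pics/c1.png',a)
E
```

```text
hsv strip [ 11 163 210] wood [ 13 149 161] base [120   5  97]
strip top ((455.1500549316406, 260.9500427246094), (1.8973664045333862, 6.008327484130859), 71.56504821777344) 4.0
0.027 [ 0.49392209 -0.36993599  0.027     ] [np.float64(0.0042), np.float64(0.0144), np.float64(0.0043), np.float64(0.0144)] [[0.494, -0.362], [0.498, -0.376], [0.494, -0.377], [0.49, -0.364]]
 side pred ctr (np.float64(408.8267420016294), np.float64(353.35209631581347))
0.033 [ 0.4935161  -0.36736282  0.033     ] [np.float64(0.0042), np.float64(0.0143), np.float64(0.0042), np.float64(0.0143)] [[0.494, -0.36], [0.498, -0.374], [0.493, -0.375], [0.49, -0.361]]
 side pred ctr (np.float64(407.9065998701951), np.float64(350.4786667654596))
side strip ((390.80108642578125, 345.20196533203125), (93.95167541503906, 7.103702068328857), 15.819192886352539) 504.0
gauge ((246.0, 239.0), (102.0, 34.0), 0.0)
[[0.5147, 0.2204], [0.5933, 0.2223], [0.5905, -0.0132], [0.5125, -0.0118]] [np.float64(0.2322), np.float64(0.0787), np.float64(0.2355), np.float64(0.078)]
```

View pics/c1.png

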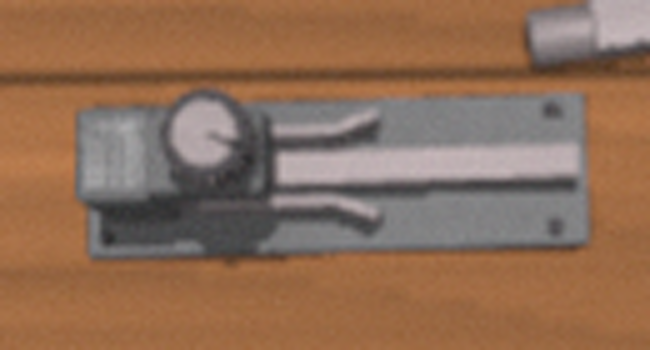

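The crop shows the cap top at crop (203,132), i.e. image (220.6,231.4). The base's stop-far corners are at (296.6,224) and (297.4,253.6), and its near-left corner is at (198.2,256.6). The rail's free end is at (296,237.4).

```bash
python3 - <<'E'
from h import *
T=cal('top');t=cv2.imread('pics/top0.png')
h=cv2.cvtColor(t,cv2.COLOR_BGR2HSV);m=cv2.inRange(h,(0,140,185),(14,255,255));k=0*m;k[235:300,390:490]=m[235:300,390:490]
c=max(cv2.findContours(k,0,2)[0],key=cv2.contourArea);r=cv2.minAreaRect(c);print(r)
p=np.array([onz(T,*q,.032) for q in cv2.boxPoints(r)]);print(onz(T,*r[0],.032),p[:,:2].round(3).tolist(),[np.linalg.norm(p[i]-p[i-1]).round(4) for i in range(4)])
for n,u,v,z in(('cap',220.6,231.4,.1505),('c1',296.6,224,.012),('c2',297.4,253.6,.012),('c3',198.2,256.6,.012),('railend',296,237.4,.04)): print(n,onz(T,u,v,z).round(4))
E
```

```text
((438.1395568847656, 265.2430725097656), (10.791333198547363, 75.28137969970703), 64.53665161132812)
[ 0.48488488 -0.32732953  0.032     ] [[0.462, -0.243], [0.531, -0.406], [0.508, -0.415], [0.44, -0.252]] [np.float64(0.0236), np.float64(0.1771), np.float64(0.0243), np.float64(0.1767)]
cap [0.5501 0.1414 0.1505]
c1 [ 0.5859 -0.0122  0.012 ]
c2 [ 0.518  -0.0128  0.012 ]
c3 [0.5132 0.213  0.012 ]
railend [ 0.5513 -0.0093  0.04  ]
```

Request:
{"fn": "step_arm", "kwargs": {
  "increments": [
    {"dp": [0.083, -0.289, 0], "yaw": -0.33, "grip": 1},
    {"dp": [0.083, -0.289, 0], "yaw": -0.33, "grip": 1},
    {"dp": [0.083, -0.289, 0], "yaw": -0.33, "grip": 1},
    {"dp": [0.083, -0.289, 0], "yaw": -0.33, "grip": 1},
    {"dp": [0.083, -0.289, 0], "yaw": -0.33, "grip": 1}
  ]
}}

```text
clock: 0.78
position: [0.3269, 0.23, 0.2563]
ee_rot: [0.0, 0.336, 0.942, 0.0]
contact_force: [1.1, 0.3, -1.0]
width: 0.0855
gripper_force: 0.0
```

Request:
{"fn": "step_arm", "kwargs": {
  "increments": [
    {"dp": [0.083, -0.289, 0], "yaw": -0.33, "grip": 1},
    {"dp": [0.083, -0.289, 0], "yaw": -0.33, "grip": 1},
    {"dp": [0.083, -0.289, 0], "yaw": -0.33, "grip": 1},
    {"dp": [0.083, -0.289, 0], "yaw": -0.33, "grip": 1},
    {"dp": [0.083, -0.289, 0], "yaw": -0.33, "grip": 1}
  ]
}}

```text
clock: 1.4
position: [0.4099, -0.0591, 0.2564]
ee_rot: [0.0, 0.451, 0.893, 0.0]
contact_force: [1.1, 0.7, 0.9]
width: 0.0855
gripper_force: 0.0
```

Request:
{"fn": "step_arm", "kwargs": {
  "increments": [
    {"dp": [0.083, -0.289, -0.07], "yaw": -0.33, "grip": 1},
    {"dp": [0.083, -0.289, -0.07], "yaw": -0.33, "grip": 1},
    {"dp": [0.083, -0.289, -0.07], "yaw": -0.33, "grip": 1},
    {"dp": [0.083, -0.289, -0.07], "yaw": -0.33, "grip": 1},
    {"dp": [0, 0, 0], "yaw": 0, "grip": 1}
  ]
}}

```text
clock: 2.02
position: [0.4766, -0.2923, 0.1982]
ee_rot: [-0.001, 0.537, 0.843, -0.0]
contact_force: [0.4, 0.7, -1.3]
width: 0.0854
gripper_force: 0.0
```

```bash
python3 - <<'E'
from h import *
s=manip.get_state();c=cal('wrist');im=cams.get_image('wrist');cv2.imwrite('pics/w1.png',im);np.savez('w1.npz',**{k:c[k] for k in('fx','fy','cx','cy','k1','E')})
print(s['position'],s['ee_rot'],c['E'].round(3).tolist())
h=cv2.cvtColor(im,cv2.COLOR_BGR2HSV);m=cv2.inRange(h,(0,140,185),(14,255,255))
k=max(cv2.findContours(m,0,2)[0],key=cv2.contourArea);r=cv2.minAreaRect(k);print(r,cv2.contourArea(k))
p=np.array([onz(c,*q,.032) for q in cv2.boxPoints(r)]);print(p[:,:2].mean(0),p[:,:2].round(4).tolist(),[np.linalg.norm(p[i]-p[i-1]).round(4) for i in range(4)])
E
```

```text
[ 0.47656338 -0.29226654  0.19816059] [-7.46623460e-04  5.37498054e-01  8.43264588e-01 -3.45379802e-04] [[0.907, -0.402, -0.129, 0.443], [0.422, 0.863, 0.279, -0.221], [-0.001, -0.308, 0.952, 0.316], [0.0, 0.0, 0.0, 1.0]]
((458.48675537109375, 213.8032989501953), (132.3346405029297, 392.56207275390625), 31.122467041015625) 30869.0
[ 0.66988721 -0.27121712] [[0.5849, -0.4631], [0.5856, -0.0598], [0.7234, -0.0533], [0.7857, -0.5086]] [np.float64(0.2059), np.float64(0.4033), np.float64(0.138), np.float64(0.4595)]
```

View pics/w1.png

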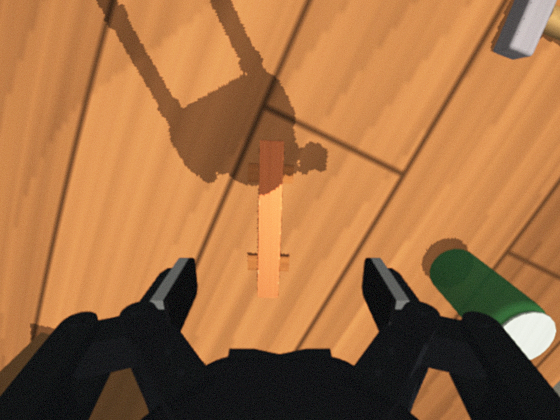

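The wrist view shows the strip almost upright in the picture: far end at row 140 (cols 259–284), near end at row 297 (cols 257–280). The can is at right, and the hammer at upper right.

```bash
python3 - <<'E'
from h import *
c=dict(np.load('w1.npz'));T=cal('top')
for z in (.027,.033):
    a=onz(c,271.7,140,z);b=onz(c,268.7,297.5,z);l=onz(c,257.7,297,z);r=onz(c,280,297,z);d=(a-b)[:2]
    print(z,a[:2],b[:2],(a+b)[:2]/2,'len',np.linalg.norm(d),'wid',np.linalg.norm(l-r),'yaw',np.arctan2(-d[0],d[1]),'grasp',(a+b)[:2]/2-d/np.linalg.norm(d)*.027)
q=manip.get_state()['ee_rot'];print('tool yaw',np.arctan2(2*q[2]**2-1,2*q[1]*q[2]))
print('can',onz(T,414,172,0))
E
```

```text
0.027 [ 0.44816257 -0.24910921] [ 0.52020183 -0.41573427] [ 0.4841822  -0.33242174] len 0.18153116379008666 wid 0.026202646407307826 yaw 0.40807421016338274 grasp [ 0.49489695 -0.35720468]
0.033 [ 0.44806472 -0.24852094] [ 0.51860644 -0.41168219] [ 0.48333558 -0.33010156] len 0.17775749964624607 wid 0.025657946614960743 yaw 0.4080742101633828 grasp [ 0.49405033 -0.35488451]
tool yaw 0.4374889372221668
can [ 0.71090167 -0.2978469   0.        ]
```

Request:
{"fn": "step_arm", "kwargs": {
  "increments": [
    {"dp": [0.045, -0.16, -0.1], "yaw": -0.23, "grip": 1},
    {"dp": [0.045, -0.16, -0.1], "yaw": 0, "grip": 0.9},
    {"dp": [0, 0, -0.25], "yaw": 0, "grip": 0.8},
    {"dp": [0, 0, -0.2], "yaw": 0, "grip": 0.7},
    {"dp": [0, 0, -0.16], "yaw": 0, "grip": 0.6}
  ]
}}

```text
clock: 2.7
position: [0.4936, -0.3503, 0.0373]
ee_rot: [-0.001, 0.55, 0.835, 0.0]
contact_force: [0.8, 0.0, -0.2]
width: 0.0512
gripper_force: 0.0
```

Request:
{"fn": "step_arm", "kwargs": {
  "increments": [
    {"dp": [0, 0, 0], "yaw": 0, "grip": 0.5},
    {"dp": [0, 0, 0], "yaw": 0, "grip": 0.4},
    {"dp": [0, 0, 0], "yaw": 0, "grip": 0.2},
    {"dp": [0, 0, 0], "yaw": 0, "grip": 0.1},
    {"dp": [0, 0, 0], "yaw": 0, "grip": 0.1}
  ],
  "squeeze": 40
}}

```text
clock: 3.32
position: [0.495, -0.353, 0.0406]
ee_rot: [0.002, 0.55, 0.835, -0.0]
contact_force: [-1.3, 0.7, 7.2]
width: 0.023
gripper_force: 39.7
```

```bash
python3 - <<'E'
from h import *
s=manip.get_state();print(s['position'],s['width'],s['gripper_force'],s['contact_force'],s['moment'])
cv2.imwrite('pics/w2.png',cams.get_image('wrist'))
E
```

```text
[ 0.49504343 -0.35298045  0.0406235 ] 0.02299052930689992 39.73597705364227 [-1.3229353   0.69481618  7.19638373] [0.19783387 0.18188903 0.03976816]
```

View pics/w2.png

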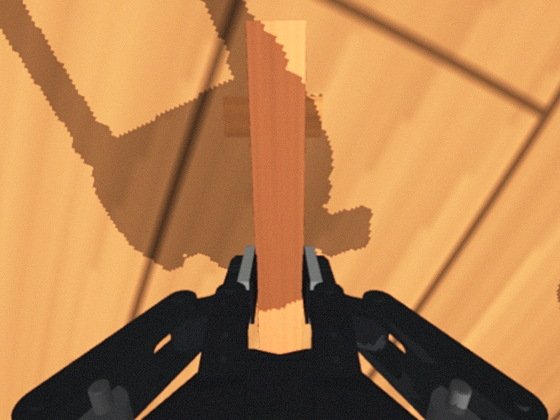

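The fingers hold the strip across its width (opening 23 mm), with its far end at row 20 and square between the pads. Next I lift it and look at the gauge from beside it.

Request:
{"fn": "step_arm", "kwargs": {
  "increments": [
    {"dp": [0, 0, 0.08], "yaw": 0, "grip": 0.1},
    {"dp": [0, 0, 0.2], "yaw": 0, "grip": 0.1},
    {"dp": [0, 0, 0.24], "yaw": 0, "grip": 0.1},
    {"dp": [0, 0.1, 0.2], "yaw": -0.2, "grip": 0.1},
    {"dp": [-0.03, 0.2, 0.1], "yaw": -0.4, "grip": 0.1}
  ],
  "squeeze": 50
}}

```text
clock: 4.0
position: [0.4896, -0.2938, 0.206]
ee_rot: [0.003, 0.589, 0.808, -0.0]
contact_force: [0.4, 0.9, -1.9]
width: 0.0224
gripper_force: 49.3
```

Request:
{"fn": "step_arm", "kwargs": {
  "increments": [
    {"dp": [-0.045, 0.25, 0], "yaw": -0.45, "grip": 0.1},
    {"dp": [-0.05, 0.25, 0], "yaw": -0.45, "grip": 0.1},
    {"dp": [-0.05, 0.25, 0], "yaw": -0.45, "grip": 0.1},
    {"dp": [-0.05, 0.25, 0], "yaw": -0.45, "grip": 0.1},
    {"dp": [0, 0.16, 0], "yaw": -0.17, "grip": 0.1}
  ]
}}

```text
clock: 4.62
position: [0.4477, -0.0582, 0.2032]
ee_rot: [0.0, 0.7, 0.714, 0.0]
contact_force: [0.8, -0.3, -1.0]
width: 0.0222
gripper_force: 49.3
```

Request:
{"fn": "step_arm", "kwargs": {
  "increments": [
    {"dp": [0, 0, 0], "yaw": 0, "grip": 0.1},
    {"dp": [0, 0, 0], "yaw": 0, "grip": 0.1}
  ]
}}

```text
clock: 4.88
position: [0.4494, -0.0608, 0.203]
ee_rot: [0.001, 0.7, 0.714, 0.0]
contact_force: [-0.2, -0.8, -2.1]
width: 0.0224
gripper_force: 49.3
```

```bash
python3 - <<'E'
from h import *
s=manip.get_state();c=cal('wrist');im=cams.get_image('wrist');cv2.imwrite('pics/w3.png',im);np.savez('w3.npz',**{k:c[k] for k in('fx','fy','cx','cy','k1','E')})
q=s['ee_rot'];print(s['position'],s['contact_force'],s['moment'],s['width'],'tool yaw',np.arctan2(2*q[2]**2-1,2*q[1]*q[2]))
E
```

```text
[ 0.44944922 -0.06080545  0.20301862] [-0.15181154 -0.7956539  -2.05983233] [-0.05590535 -0.01751591 -0.01194608] 0.022444216481401966 tool yaw 0.020696289057571624
```

View pics/w3.png

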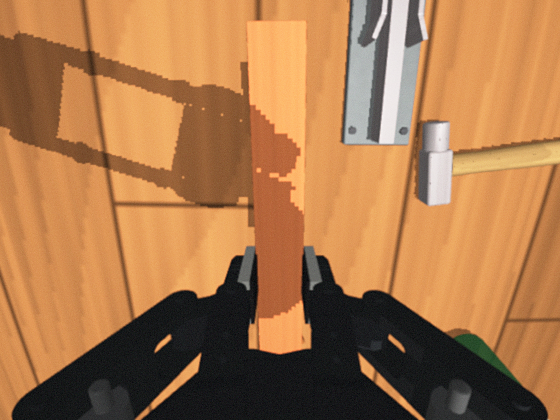

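The strip hangs square in the fingers, front end at row 20 (cols 247–306). The gauge is at right: base front edge at row 143 (cols 343–408), the rail above it, and the guides' flares at the top near cols 375 and 425.

```bash
python3 - <<'E'
from h import *
im=cv2.imread('pics/w3.png');c=dict(np.load('w3.npz'));print('cam',c['E'][:3,3])
g=cv2.cvtColor(im,cv2.COLOR_BGR2GRAY);hs=cv2.cvtColor(im,cv2.COLOR_BGR2HSV)
for v in(50,70,90,110,130): print(v,[int(x) for x in g[v,340:420]])
for z in(.186,.191,.196):
    l,r=onz(c,247.5,20.5,z),onz(c,306,20.5,z);print(z,((l+r)/2)[:2],np.linalg.norm(l-r))
E
```

```text
cam [0.44786054 0.01821931 0.32030306]
50 [171, 168, 173, 175, 174, 162, 115, 77, 67, 95, 145, 181, 181, 181, 183, 182, 178, 182, 180, 184, 180, 179, 179, 182, 184, 185, 179, 180, 184, 184, 181, 183, 182, 183, 158, 117, 95, 94, 87, 84, 79, 77, 82, 83, 86, 78, 80, 129, 210, 235, 234, 233, 234, 231, 232, 233, 232, 232, 231, 231, 231, 232, 232, 207, 186, 171, 165, 175, 174, 173, 174, 175, 172, 173, 171, 171, 166, 171, 166, 166]
70 [170, 172, 177, 176, 170, 122, 72, 67, 107, 158, 182, 184, 186, 187, 185, 181, 190, 186, 183, 182, 182, 176, 181, 175, 178, 181, 182, 187, 183, 184, 185, 180, 159, 114, 97, 94, 91, 85, 83, 89, 84, 84, 83, 83, 72, 123, 210, 238, 236, 234, 234, 235, 233, 231, 232, 232, 233, 232, 231, 232, 232, 220, 180, 175, 178, 175, 172, 168, 172, 174, 177, 176, 175, 172, 169, 172, 167, 162, 177, 181]
90 [170, 177, 169, 132, 96, 66, 76, 124, 170, 184, 188, 187, 187, 187, 187, 189, 185, 187, 185, 187, 184, 187, 181, 182, 184, 186, 186, 184, 186, 183, 168, 109, 95, 99, 92, 83, 82, 83, 79, 80, 82, 81, 77, 123, 204, 240, 238, 235, 234, 235, 236, 235, 236, 234, 233, 235, 235, 235, 
[... 336 characters left out ...]
236, 234, 235, 235, 232, 235, 234, 233, 234, 232, 210, 181, 180, 178, 176, 176, 179, 178, 177, 177, 177, 178, 176, 178, 177, 166, 177, 181, 168, 148, 125, 102, 86]
130 [142, 103, 80, 71, 100, 152, 184, 187, 146, 108, 116, 114, 119, 114, 116, 119, 156, 183, 187, 185, 186, 187, 188, 185, 185, 193, 180, 130, 94, 91, 98, 84, 81, 83, 75, 80, 79, 78, 77, 100, 191, 238, 239, 235, 234, 236, 234, 234, 234, 234, 234, 232, 235, 233, 229, 199, 176, 184, 170, 127, 89, 92, 111, 112, 109, 109, 108, 122, 151, 170, 174, 176, 168, 150, 125, 101, 70, 55, 62, 82]
0.186 [0.44627548 0.05355582] 0.02399476042792461
0.191 [0.44633449 0.05224027] 0.023101453873251823
0.196 [0.4463935  0.05092471] 0.02220814731857898
```

```bash
python3 - <<'E'
from h import *
c=dict(np.load('w3.npz'));P=[]
for v,l,r in((50,387.4,403.2),(70,385.4,401.6),(90,383.4,399.3),(110,381.8,397.4),(130,379.5,395.2)):
    a,b=onz(c,l,v,.04),onz(c,r,v,.04);m=(a+b)/2;P.append(m[:2]);print(v,m[:2].round(4),np.linalg.norm(a-b).round(4))
P=np.array(P);f=np.polyfit(P[:,1],P[:,0],1);print('yaw',-np.arctan(f[0]),'x at y=-.01,.1414',np.polyval(f,[-.01,.1414]))
# base left/right edges z .012
for n,pts in(('L',((50,349),(90,346),(130,343.8))),):
    print(n,[onz(c,u,v,.012)[:2].round(4) for v,u in pts])
print('front edge',[onz(c,u,v,.012)[:2].round(4) for u,v in((346,143),(406,146))])
E
```

```text
50 [0.5495 0.0717] 0.0141
70 [0.55   0.0553] 0.0147
90 [0.5502 0.0383] 0.0147
110 [0.5508 0.0208] 0.0147
130 [0.551  0.0026] 0.015
yaw 0.021999338135332253 x at y=-.01,.1414 [0.5513275  0.54799626]
L [array([0.5145, 0.0755]), array([0.5146, 0.039 ]), array([ 5.157e-01, -1.000e-04])]
front edge [array([ 0.5191, -0.0134]), array([ 0.5834, -0.0149])]
```

Request:
{"fn": "step_arm", "kwargs": {
  "increments": [
    {"dp": [0.172, 0.03, 0], "yaw": 0, "grip": 0.1},
    {"dp": [0.172, 0.03, 0], "yaw": 0.01, "grip": 0.1},
    {"dp": [0.172, 0.03, 0], "yaw": 0, "grip": 0.1},
    {"dp": [0, 0, -0.25], "yaw": 0, "grip": 0.1},
    {"dp": [0, 0, -0.25], "yaw": 0, "grip": 0.1}
  ]
}}

```text
clock: 5.55
position: [0.5538, -0.0439, 0.1014]
ee_rot: [0.001, 0.7, 0.714, 0.0]
contact_force: [0.1, -0.3, -2.3]
width: 0.0226
gripper_force: 49.4
```

Request:
{"fn": "step_arm", "kwargs": {
  "increments": [
    {"dp": [0, 0, -0.2], "yaw": 0, "grip": 0.1},
    {"dp": [0, 0, 0], "yaw": 0, "grip": 0.1},
    {"dp": [0, 0, 0], "yaw": 0, "grip": 0.1}
  ]
}}

```text
clock: 5.92
position: [0.5535, -0.0434, 0.0634]
ee_rot: [0.001, 0.7, 0.714, 0.0]
contact_force: [0.4, 0.2, -1.7]
width: 0.0222
gripper_force: 49.6
```

```bash
python3 - <<'E'
from h import *
s=manip.get_state();c=cal('wrist');im=cams.get_image('wrist');cv2.imwrite('pics/w4.png',im);np.savez('w4.npz',**{k:c[k] for k in('fx','fy','cx','cy','k1','E')})
q=s['ee_rot'];print(s['position'],s['contact_force'],s['moment'],s['width'],'tool yaw',np.arctan2(2*q[2]**2-1,2*q[1]*q[2]))
E
```

```text
[ 0.55351405 -0.04338904  0.06344037] [ 0.35004601  0.24794137 -1.73460085] [-0.06226182  0.04371263 -0.0222396 ] 0.022158795604089242 tool yaw 0.020491721025993736
```

View pics/w4.png

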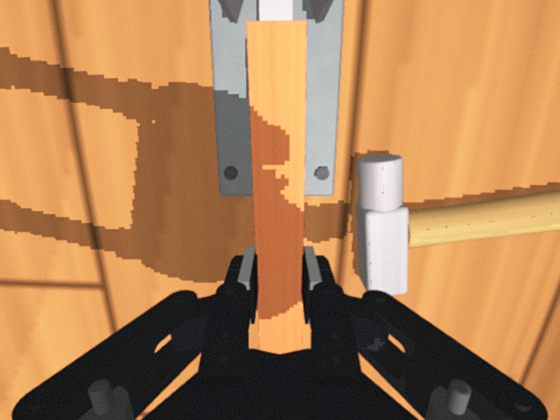

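The strip's front end (row 20, cols 247–306) lies over the rail, just short of the flared guides (dark, cols 220–245 and 305–330). The rail's centre is at about col 275, against 276.7 for the strip. The hammer head is right of the fingers, and clear of them.

```bash
python3 - <<'E'
from h import *
im=cv2.imread('pics/w4.png');c=dict(np.load('w4.npz'));T=cal('top')
g=cv2.cvtColor(im,cv2.COLOR_BGR2GRAY)
for v in(4,10,16): print(v,[int(x) for x in g[v,210:346]])
for z in(.044,.047): 
    l,r=onz(c,247.5,20.5,z),onz(c,306,20.5,z);print(z,((l+r)/2)[:2],np.linalg.norm(l-r))
print('hammer',[onz(T,*p,.02)[:2].round(3) for p in((286,212),(323,208),(304,203))])
E
```

```text
4 [150, 174, 181, 181, 176, 176, 179, 180, 183, 167, 126, 95, 92, 96, 92, 90, 92, 94, 103, 105, 106, 101, 102, 108, 104, 104, 104, 106, 106, 99, 101, 117, 145, 171, 178, 180, 180, 180, 184, 179, 183, 184, 179, 186, 181, 176, 131, 97, 125, 209, 240, 242, 240, 240, 240, 241, 240, 241, 241, 240, 240, 243, 241, 240, 240, 240, 240, 240, 241, 240, 241, 242, 241, 241, 241, 243, 242, 242, 240, 241, 242, 239, 217, 190, 181, 184, 182, 182, 182, 187, 185, 180, 136, 102, 94, 101, 98, 96, 102, 107, 90, 93, 91, 88, 84, 86, 87, 87, 85, 90, 90, 86, 91, 92, 89, 92, 96, 107, 99, 98, 104, 143, 177, 183, 185, 185, 179, 186, 183, 184, 183, 180, 164, 153, 179, 188]
10 [131, 159, 178, 182, 178, 178, 180, 179, 183, 182, 184, 168, 119, 90, 87, 88, 90, 91, 95, 91, 98, 105, 100, 109, 105, 102, 105, 103, 98, 104, 136, 170, 177, 185, 179, 176, 178, 178, 182, 180, 180, 180, 186, 181, 184, 179, 137, 100, 125, 213, 243, 241, 241, 240, 241, 241, 241, 240, 241, 241, 241, 242, 241, 241, 241, 242, 243, 242, 241, 241, 240, 241, 241, 244, 241, 242, 242, 242, 242, 243, 242, 240, 219, 190, 181, 182, 183, 180, 180, 181, 178
[... 354 characters left out ...]
163, 184, 185, 180, 183, 180, 184, 180, 186, 184, 185, 183, 189, 185, 181, 188, 185, 132, 98, 114, 192, 241, 244, 241, 242, 241, 242, 242, 242, 242, 243, 240, 243, 241, 241, 242, 244, 242, 242, 243, 243, 242, 243, 243, 244, 242, 243, 242, 243, 242, 243, 244, 240, 219, 189, 181, 186, 187, 185, 184, 182, 184, 186, 180, 183, 181, 182, 134, 100, 96, 99, 97, 93, 99, 96, 90, 89, 91, 88, 93, 98, 97, 100, 96, 92, 102, 135, 178, 187, 188, 187, 187, 184, 187, 182, 188, 186, 185, 185, 185, 184, 181, 169, 157, 160, 181, 186]
0.044 [0.55033828 0.07165692] 0.02444102791216732
0.047 [0.55037256 0.07086569] 0.023904963686962644
hammer [array([0.613, 0.012]), array([ 0.621, -0.073]), array([ 0.633, -0.03 ])]
```

Request:
{"fn": "step_arm", "kwargs": {
  "increments": [
    {"dp": [0, 0, -0.01], "yaw": 0, "grip": 0.1},
    {"dp": [0, 0, -0.01], "yaw": 0, "grip": 0.1}
  ]
}}

```text
clock: 6.22
position: [0.5529, -0.0425, 0.0594]
ee_rot: [0.001, 0.699, 0.715, 0.001]
contact_force: [-0.1, 0.3, -1.5]
width: 0.0219
gripper_force: 49.6
```

Request:
{"fn": "step_arm", "kwargs": {
  "increments": [
    {"dp": [-0.002, 0, -0.007], "yaw": 0, "grip": 0.1},
    {"dp": [0, 0, 0], "yaw": 0, "grip": 0.1}
  ]
}}

```text
clock: 6.48
position: [0.5518, -0.0423, 0.0569]
ee_rot: [-0.0, 0.699, 0.715, -0.0]
contact_force: [0.5, -0.1, -2.6]
width: 0.022
gripper_force: 49.6
```

Request:
{"fn": "step_arm", "kwargs": {
  "increments": [
    {"dp": [0, 0, -0.005], "yaw": 0, "grip": 0.1},
    {"dp": [0, 0, 0], "yaw": 0, "grip": 0.1}
  ]
}}

```text
clock: 6.72
position: [0.552, -0.0424, 0.0562]
ee_rot: [0.0, 0.699, 0.715, 0.0]
contact_force: [-0.9, -1.2, 0.6]
width: 0.0224
gripper_force: 50.0
```

Request:
{"fn": "step_arm", "kwargs": {
  "increments": [
    {"dp": [-0.001, 0.05, 0], "yaw": 0, "grip": 0.1},
    {"dp": [-0.001, 0.05, 0], "yaw": 0, "grip": 0.1},
    {"dp": [-0.001, 0.05, 0], "yaw": 0, "grip": 0.1},
    {"dp": [-0.001, 0.05, 0], "yaw": 0, "grip": 0.1}
  ]
}}

```text
clock: 7.22
position: [0.552, -0.0023, 0.0566]
ee_rot: [0.001, 0.699, 0.715, 0.0]
contact_force: [1.0, -5.1, 5.6]
width: 0.0224
gripper_force: 50.4
```

Request:
{"fn": "step_arm", "kwargs": {
  "increments": [
    {"dp": [-0.001, 0.05, 0], "yaw": 0, "grip": 0.1},
    {"dp": [-0.001, 0.05, 0], "yaw": 0, "grip": 0.1},
    {"dp": [-0.001, 0.05, 0], "yaw": 0, "grip": 0.1}
  ]
}}

```text
clock: 7.6
position: [0.5513, 0.0277, 0.0566]
ee_rot: [0.001, 0.699, 0.715, 0.0]
contact_force: [-0.2, -5.3, 5.8]
width: 0.0223
gripper_force: 50.4
```

Request:
{"fn": "step_arm", "kwargs": {
  "increments": [
    {"dp": [-0.0005, 0.03, 0.002], "yaw": 0, "grip": 0.1},
    {"dp": [-0.0005, 0.025, 0], "yaw": 0, "grip": 0.1},
    {"dp": [0, 0.01, 0], "yaw": 0, "grip": 0.1}
  ]
}}

```text
clock: 7.98
position: [0.5506, 0.0406, 0.0567]
ee_rot: [0.001, 0.699, 0.715, -0.0]
contact_force: [0.5, -4.9, 5.8]
width: 0.0225
gripper_force: 50.4
```

Request:
{"fn": "step_arm", "kwargs": {
  "increments": [
    {"dp": [0, 0.01, 0], "yaw": 0, "grip": 0.1},
    {"dp": [0, 0.01, 0], "yaw": 0, "grip": 0.1}
  ]
}}

```text
clock: 8.22
position: [0.5505, 0.0443, 0.0566]
ee_rot: [0.001, 0.699, 0.715, -0.0]
contact_force: [0.2, -5.7, 6.4]
width: 0.0223
gripper_force: 50.4
```

Request:
{"fn": "step_arm", "kwargs": {
  "increments": [
    {"dp": [0, 0.01, 0], "yaw": 0, "grip": 0.1},
    {"dp": [0, 0.01, 0], "yaw": 0, "grip": 0.1}
  ]
}}

```text
clock: 8.48
position: [0.5506, 0.0471, 0.0566]
ee_rot: [0.001, 0.699, 0.715, -0.001]
contact_force: [-0.3, -12.8, 5.8]
width: 0.0223
gripper_force: 50.3
```

Request:
{"fn": "step_arm", "kwargs": {
  "increments": [
    {"dp": [0, 0.008, 0], "yaw": 0, "grip": 0.1},
    {"dp": [0, 0, 0], "yaw": 0, "grip": 0.1}
  ]
}}

```text
clock: 8.72
position: [0.5506, 0.0471, 0.0566]
ee_rot: [0.002, 0.699, 0.716, -0.002]
contact_force: [-0.7, -13.7, 5.6]
width: 0.0229
gripper_force: 50.3
```

The strip is against the stop: force rose to 13.7 N at TCP y 0.047, as predicted. I release and lift.

Request:
{"fn": "step_arm", "kwargs": {
  "increments": [
    {"dp": [0, 0, 0], "yaw": 0, "grip": 0.3},
    {"dp": [0, 0, 0], "yaw": 0, "grip": 0.5},
    {"dp": [0, 0, 0], "yaw": 0, "grip": 0.6},
    {"dp": [0, 0, 0], "yaw": 0, "grip": 0.65}
  ]
}}

```text
clock: 9.22
position: [0.5501, 0.0507, 0.0561]
ee_rot: [-0.0, 0.699, 0.715, -0.0]
contact_force: [0.9, 0.0, -0.5]
width: 0.0559
gripper_force: 0.0
```

Request:
{"fn": "step_arm", "kwargs": {
  "increments": [
    {"dp": [0, 0, 0.1], "yaw": 0, "grip": 0.65},
    {"dp": [0, 0, 0.25], "yaw": 0, "grip": 0.65},
    {"dp": [0, 0, 0.25], "yaw": 0, "grip": 0.65},
    {"dp": [0, -0.15, 0.25], "yaw": 0, "grip": 0.65},
    {"dp": [0, -0.15, 0.15], "yaw": 0, "grip": 0.65}
  ]
}}

```text
clock: 9.85
position: [0.5511, -0.01, 0.2593]
ee_rot: [0.002, 0.699, 0.715, 0.001]
contact_force: [1.2, 1.2, -0.3]
width: 0.056
gripper_force: 0.0
```

```bash
python3 - <<'E'
from h import *
s=manip.get_state();c=cal('wrist');im=cams.get_image('wrist');np.savez('w5.npz',**{k:c[k] for k in('fx','fy','cx','cy','k1','E')})
cv2.imwrite('pics/w5.png',im)
q=s['ee_rot'];print(s['position'],s['qpos'][[0,5]],s['contact_force'],s['moment'],s['width'],'tool yaw',np.arctan2(2*q[2]**2-1,2*q[1]*q[2]))
E
```

```text
[ 0.55111642 -0.00995534  0.25926916] [-0.14452342 -0.16748037] [ 1.21217983  1.23568531 -0.3419828 ] [-0.013279   -0.01708903 -0.0199512 ] 0.05595283888824847 tool yaw 0.02287287478155562
```

View pics/w5.png

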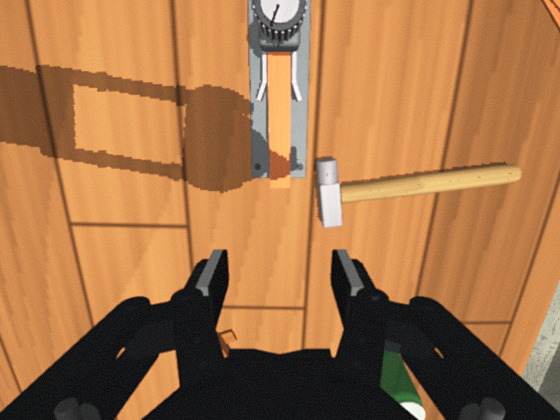

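The strip lies straight on the rail between the guides, near end at row 188 (cols 268–291). The cap top is near (279,8), cut by the frame edge, and the hammer and can are untouched.

```bash
python3 - <<'E'
from h import *
c=dict(np.load('w5.npz'));im=cv2.imread('pics/w5.png')
for u in(269,290): print(onz(c,u,188,.043)[:2])
print('strip mid',onz(c,279.5,100,.043)[:2])
g=cv2.cvtColor(im,cv2.COLOR_BGR2GRAY)
for v in(2,8): print([int(x) for x in g[v,245:315]])
print([int(x) for x in g[0:55,279]])
E
```

```text
[ 0.54013595 -0.01976001]
[ 0.56513052 -0.0192211 ]
strip mid [0.55036498 0.07967628]
[160, 159, 135, 137, 162, 169, 128, 97, 76, 87, 99, 94, 98, 97, 100, 144, 215, 232, 229, 228, 230, 230, 229, 228, 227, 228, 229, 228, 230, 226, 230, 230, 232, 233, 235, 234, 236, 232, 232, 230, 231, 231, 230, 227, 228, 228, 225, 228, 227, 226, 228, 233, 236, 212, 151, 109, 102, 100, 105, 93, 98, 136, 172, 167, 163, 150, 159, 166, 168, 163]
[164, 156, 132, 125, 158, 164, 126, 104, 117, 106, 97, 97, 100, 99, 101, 90, 124, 215, 235, 230, 231, 228, 228, 229, 229, 229, 230, 229, 232, 235, 210, 93, 56, 155, 232, 238, 231, 231, 231, 233, 231, 228, 225, 229, 231, 229, 228, 230, 231, 232, 236, 236, 202, 142, 109, 100, 103, 106, 98, 123, 198, 203, 180, 170, 158, 150, 159, 166, 166, 167]
[231, 232, 235, 232, 191, 162, 165, 200, 232, 236, 237, 238, 236, 234, 235, 234, 234, 233, 232, 233, 237, 239, 188, 102, 94, 100, 104, 112, 107, 103, 73, 35, 28, 30, 32, 30, 27, 27, 34, 39, 35, 53, 68, 77, 86, 78, 66, 63, 64, 62, 56, 75, 109, 121, 124]
```

Request:
{"fn": "step_arm", "kwargs": {
  "increments": [
    {"dp": [-0.0024, 0.151, 0], "yaw": 1, "grip": 0.65},
    {"dp": [-0.0024, 0.151, 0], "yaw": 1, "grip": 0.65},
    {"dp": [-0.0024, 0.151, 0], "yaw": 1, "grip": 0.65},
    {"dp": [-0.0024, 0.151, 0], "yaw": 1, "grip": 0.65},
    {"dp": [-0.0024, 0.151, 0], "yaw": 1, "grip": 0.65}
  ]
}}

```text
clock: 10.52
position: [0.5475, 0.1426, 0.2557]
ee_rot: [-0.0, 0.387, 0.922, 0.0]
contact_force: [0.2, 0.0, -0.7]
width: 0.0556
gripper_force: 0.0
```

Request:
{"fn": "step_arm", "kwargs": {
  "increments": [
    {"dp": [0, 0, 0], "yaw": 1, "grip": 0.7},
    {"dp": [0, 0, 0], "yaw": 1, "grip": 0.7},
    {"dp": [0, 0, 0], "yaw": 1, "grip": 0.7},
    {"dp": [0, 0, 0], "yaw": 1, "grip": 0.7},
    {"dp": [0, 0, 0], "yaw": 1, "grip": 0.7}
  ]
}}

```text
clock: 11.15
position: [0.5475, 0.1417, 0.2556]
ee_rot: [-0.001, 0.022, 1.0, 0.0]
contact_force: [-0.3, -0.0, -0.6]
width: 0.0598
gripper_force: 0.0
```

Request:
{"fn": "step_arm", "kwargs": {
  "increments": [
    {"dp": [0, 0, 0], "yaw": 1, "grip": 0.7},
    {"dp": [0, 0, 0], "yaw": 1, "grip": 0.7},
    {"dp": [0, 0, 0], "yaw": 1, "grip": 0.7},
    {"dp": [0, 0, 0], "yaw": 1, "grip": 0.7},
    {"dp": [0, 0, 0], "yaw": 1, "grip": 0.7}
  ]
}}

```text
clock: 11.78
position: [0.5475, 0.1417, 0.2557]
ee_rot: [-0.0, -0.346, 0.938, 0.0]
contact_force: [0.3, 0.2, -0.2]
width: 0.0597
gripper_force: 0.0
```

Request:
{"fn": "step_arm", "kwargs": {
  "increments": [
    {"dp": [0, 0, 0], "yaw": 1, "grip": 0.7},
    {"dp": [0, 0, 0], "yaw": 1, "grip": 0.7},
    {"dp": [0, 0, 0], "yaw": 0, "grip": 0.7}
  ]
}}

```text
clock: 12.15
position: [0.5476, 0.1416, 0.2558]
ee_rot: [-0.0, -0.479, 0.878, 0.0]
contact_force: [-0.2, -0.0, -0.2]
width: 0.0598
gripper_force: 0.0
```

```bash
python3 - <<'E'
from h import *
s=manip.get_state();c=cal('wrist');im=cams.get_image('wrist')
q=s['ee_rot'];print(s['position'],s['qpos'],s['contact_force'],s['moment'],'tool yaw',np.arctan2(2*q[2]**2-1,2*q[1]*q[2]))
u,v=map(int,proj(c,(.5487,.141,.1505)));print(u,v)
hs=cv2.cvtColor(im,cv2.COLOR_BGR2HSV);m=cv2.inRange(hs,(0,0,200),(180,60,255));k=0*m;k[max(0,v-70):v+70,max(0,u-70):u+70]=m[max(0,v-70):v+70,max(0,u-70):u+70]
for n in sorted(cv2.findContours(k,0,2)[0],key=cv2.contourArea)[-2:]:
    e,r=cv2.minEnclosingCircle(n);print(e,r,cv2.contourArea(n),onz(c,*e,.1505))
cv2.imwrite('pics/w6.png',im)
E
```

```text
[0.5476017  0.14157789 0.25577904] [ 1.29701332e-01  2.62559791e-01  1.52522110e+00  4.91584071e-04
  1.35484169e+00 -2.44030908e+00] [-0.19731458 -0.02843027 -0.19784893] [-0.03559287  0.00850032  0.01548768] tool yaw 2.5699050974715787
277 212
(245.0, 162.0) 19.849533081054688 125.0 [0.54785026 0.0927014  0.1505    ]
(298.8658447265625, 231.98780822753906) 11.046286582946777 173.5 [0.54362845 0.16538909 0.1505    ]
```

View pics/w6.png

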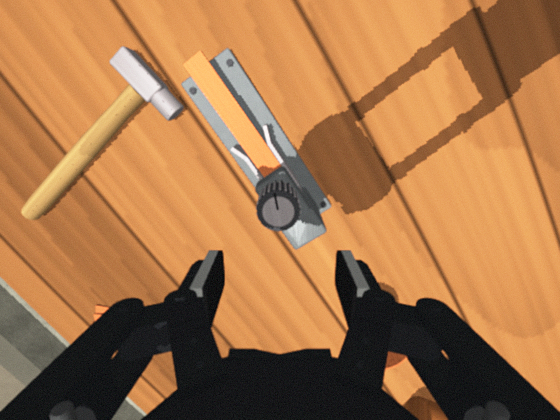

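The cap top is at (279,209), midway between the fingers, with 277,212 predicted, so it is well centred. The strip is still straight in the guides. I descend and grip the cap.

Request:
{"fn": "step_arm", "kwargs": {
  "increments": [
    {"dp": [0, 0, -0.2], "yaw": 0, "grip": 0.7},
    {"dp": [0, 0, -0.2], "yaw": 0, "grip": 0.7},
    {"dp": [0, 0, -0.15], "yaw": 0, "grip": 0.7},
    {"dp": [0, 0, 0], "yaw": 0, "grip": 0.6},
    {"dp": [0, 0, 0], "yaw": 0, "grip": 0.5}
  ]
}}

```text
clock: 12.82
position: [0.5489, 0.1414, 0.1474]
ee_rot: [0.001, -0.479, 0.878, -0.0]
contact_force: [-0.6, 0.4, -0.7]
width: 0.0428
gripper_force: 0.0
```

Request:
{"fn": "step_arm", "kwargs": {
  "increments": [
    {"dp": [0, 0, 0], "yaw": 0, "grip": 0.4},
    {"dp": [0, 0, 0], "yaw": 0, "grip": 0.3},
    {"dp": [0, 0, 0], "yaw": 0, "grip": 0.2},
    {"dp": [0, 0, 0], "yaw": 0, "grip": 0.2}
  ],
  "squeeze": 60
}}

```text
clock: 13.32
position: [0.5489, 0.1415, 0.1482]
ee_rot: [0.002, -0.48, 0.877, -0.0]
contact_force: [-1.3, 0.7, 6.8]
width: 0.0343
gripper_force: 59.4
```

```bash
cat > st.py <<'E'
from h import *
s=manip.get_state();q=s['ee_rot'];print(s['clock'],'pos',s['position'].round(4),'q6',s['qpos'][5].round(4),'F',s['contact_force'].round(2),'M',s['moment'].round(3),'w',s['width'].round(4),s['gripper_force'].round(1),'yaw',np.arctan2(2*q[2]**2-1,2*q[1]*q[2]).round(4))
E
python3 st.py
```

```text
Traceback (most recent call last):
  File "st.py", line 2, in <module>
    s=manip.get_state();q=s['ee_rot'];print(s['clock'],'pos',s['position'].round(4),'q6',s['qpos'][5].round(4),'F',s['contact_force'].round(2),'M',s['moment'].round(3),'w',s['width'].round(4),s['gripper_force'].round(1),'yaw',np.arctan2(2*q[2]**2-1,2*q[1]*q[2]).round(4))
                                                                                                                                                                            ^^^^^^^^^^^^^^^^
AttributeError: 'float' object has no attribute 'round'
```

```bash
sed -i "s/s\['width'\].round(4),s\['gripper_force'\].round(1)/round(s['width'],4),round(s['gripper_force'],1)/" st.py; python3 st.py
```

```text
13.325 pos [0.5489 0.1415 0.1482] q6 -2.4422 F [-1.34  0.73  6.76] M [0.129 0.181 0.028] w 0.0343 59.4 yaw 2.5713
```

Request:
{"fn": "step_arm", "kwargs": {
  "increments": [
    {"dp": [0, 0, 0], "yaw": -1, "grip": 0.2},
    {"dp": [0, 0, 0], "yaw": -1, "grip": 0.2},
    {"dp": [0, 0, 0], "yaw": -1, "grip": 0.2},
    {"dp": [0, 0, 0], "yaw": -1, "grip": 0.2}
  ]
}}

```text
clock: 13.82
position: [0.5493, 0.141, 0.1482]
ee_rot: [0.002, -0.197, 0.98, -0.001]
contact_force: [0.6, -0.5, 5.0]
width: 0.0346
gripper_force: 59.1
```

```bash
python3 st.py
```

```text
13.825 pos [0.5493 0.141  0.1482] q6 -1.8378 F [ 0.63 -0.52  5.03] M [-0.113  0.067  0.198] w 0.0346 59.1 yaw 1.9673
```

Request:
{"fn": "step_arm", "kwargs": {
  "increments": [
    {"dp": [0, 0, 0], "yaw": -1, "grip": 0.2},
    {"dp": [0, 0, 0], "yaw": -1, "grip": 0.2},
    {"dp": [0, 0, 0], "yaw": -1, "grip": 0.2},
    {"dp": [0, 0, 0], "yaw": -1, "grip": 0.2}
  ]
}}

```text
clock: 14.32
position: [0.5494, 0.1404, 0.1482]
ee_rot: [0.002, 0.101, 0.995, -0.001]
contact_force: [-0.3, -2.4, 6.3]
width: 0.0345
gripper_force: 59.1
```

```bash
python3 st.py
```

```text
14.325 pos [0.5494 0.1404 0.1482] q6 -1.2377 F [-0.29 -2.35  6.26] M [-0.451  0.134  0.189] w 0.0345 59.1 yaw 1.3675
```

Request:
{"fn": "step_arm", "kwargs": {
  "increments": [
    {"dp": [0, 0, 0], "yaw": -1, "grip": 0.2},
    {"dp": [0, 0, 0], "yaw": -1, "grip": 0.2}
  ]
}}

```text
clock: 14.58
position: [0.5493, 0.14, 0.1482]
ee_rot: [0.002, 0.249, 0.969, -0.001]
contact_force: [-0.4, -4.1, 6.9]
width: 0.0346
gripper_force: 59.2
```

```bash
python3 st.py
```

```text
14.575 pos [0.5493 0.14   0.1482] q6 -0.9377 F [-0.45 -4.1   6.86] M [-0.576  0.196  0.254] w 0.0346 59.2 yaw 1.0677
```

Request:
{"fn": "step_arm", "kwargs": {
  "increments": [
    {"dp": [0, 0.003, 0], "yaw": -0.6, "grip": 0.2}
  ]
}}

```text
clock: 14.7
position: [0.5492, 0.14, 0.1482]
ee_rot: [0.002, 0.291, 0.957, -0.001]
contact_force: [-0.3, -5.0, 6.2]
width: 0.0348
gripper_force: 59.2
```

```bash
python3 st.py
```

```text
14.7 pos [0.5492 0.14   0.1482] q6 -0.8482 F [-0.34 -4.96  6.21] M [-0.913  0.188  0.156] w 0.0348 59.2 yaw 0.9796
```

Request:
{"fn": "step_arm", "kwargs": {
  "increments": [
    {"dp": [0, 0.003, 0], "yaw": -0.6, "grip": 0.2}
  ]
}}

```text
clock: 14.82
position: [0.5491, 0.1401, 0.1481]
ee_rot: [0.002, 0.334, 0.943, -0.002]
contact_force: [-0.6, -7.1, 6.6]
width: 0.0344
gripper_force: 59.3
```

```bash
python3 st.py
```

```text
14.825 pos [0.5491 0.1401 0.1481] q6 -0.7575 F [-0.63 -7.06  6.57] M [-1.206  0.212  0.14 ] w 0.0344 59.3 yaw 0.8903
```

Request:
{"fn": "step_arm", "kwargs": {
  "increments": [
    {"dp": [-0.001, -0.009, 0], "yaw": -0.8, "grip": 0.2},
    {"dp": [0, 0, 0], "yaw": -0.8, "grip": 0.2}
  ]
}}

```text
clock: 15.08
position: [0.5489, 0.1396, 0.1482]
ee_rot: [0.002, 0.445, 0.896, 0.0]
contact_force: [-0.9, -2.8, 7.2]
width: 0.0343
gripper_force: 59.3
```

```bash
python3 st.py
```

```text
15.075 pos [0.5489 0.1396 0.1482] q6 -0.5197 F [-0.92 -2.77  7.21] M [-0.387  0.185  0.231] w 0.0343 59.3 yaw 0.6483
```

Request:
{"fn": "step_arm", "kwargs": {
  "increments": [
    {"dp": [0, -0.002, 0], "yaw": -0.7, "grip": 0.2},
    {"dp": [0, 0, 0], "yaw": -0.7, "grip": 0.2}
  ]
}}

```text
clock: 15.32
position: [0.5486, 0.1395, 0.1481]
ee_rot: [0.002, 0.536, 0.844, 0.0]
contact_force: [-2.0, -1.5, 6.5]
width: 0.0346
gripper_force: 59.3
```

```bash
python3 st.py
```

```text
15.325 pos [0.5486 0.1395 0.1481] q6 -0.3108 F [-2.05 -1.47  6.49] M [-0.349  0.292  0.202] w 0.0346 59.3 yaw 0.4388
```

```bash
cat > av.py <<'E'
from h import *
M=[]
for _ in range(6):
    s=manip.get_state();M.append(s['moment'][2]);cams.get_image('side')
print(s['clock'],'Mz',np.mean(M).round(3),np.std(M).round(3),'F',s['contact_force'].round(1),'q6',s['qpos'][5].round(3),'q1',s['qpos'][0].round(3))
E
python3 av.py
```

```text
15.575 Mz 0.188 0.024 F [-1.1 -2.   6.7] q6 -0.314 q1 0.127
```

Request:
{"fn": "step_arm", "kwargs": {
  "increments": [
    {"dp": [-0.002, -0.002, 0], "yaw": -0.7, "grip": 0.2},
    {"dp": [0, 0, 0], "yaw": -0.7, "grip": 0.2}
  ]
}}

```text
clock: 15.88
position: [0.5484, 0.1394, 0.1482]
ee_rot: [0.002, 0.622, 0.783, 0.001]
contact_force: [0.0, -0.7, 6.7]
width: 0.0347
gripper_force: 59.3
```

```bash
python3 av.py
```

```text
16.125 Mz 0.168 0.027 F [ 0.2 -0.7  6.3] q6 -0.105 q1 0.127
```

Request:
{"fn": "step_arm", "kwargs": {
  "increments": [
    {"dp": [-0.001, 0, 0], "yaw": -0.7, "grip": 0.2},
    {"dp": [0, 0, 0], "yaw": -0.7, "grip": 0.2}
  ]
}}

```text
clock: 16.42
position: [0.5481, 0.1394, 0.1482]
ee_rot: [0.001, 0.7, 0.714, 0.001]
contact_force: [-1.2, -1.9, 7.8]
width: 0.0348
gripper_force: 59.3
```

```bash
python3 av.py
```

```text
16.675 Mz 0.209 0.016 F [-0.9 -1.5  6. ] q6 0.105 q1 0.127
```

Request:
{"fn": "step_arm", "kwargs": {
  "increments": [
    {"dp": [0, 0, 0], "yaw": -0.8, "grip": 0.2}
  ]
}}

```text
clock: 16.85
position: [0.548, 0.1394, 0.1482]
ee_rot: [0.001, 0.742, 0.671, 0.001]
contact_force: [-2.3, -1.0, 6.6]
width: 0.0345
gripper_force: 59.4
```

```bash
python3 av.py
```

```text
17.1 Mz 0.236 0.039 F [-1.2 -0.2  6.4] q6 0.225 q1 0.127
```

Request:
{"fn": "step_arm", "kwargs": {
  "increments": [
    {"dp": [0, 0, 0], "yaw": -0.7, "grip": 0.2}
  ]
}}

```text
clock: 17.27
position: [0.5479, 0.1394, 0.1482]
ee_rot: [0.001, 0.776, 0.631, 0.001]
contact_force: [-0.8, -0.9, 7.6]
width: 0.0344
gripper_force: 59.4
```

```bash
python3 av.py
```

```text
17.525 Mz 0.227 0.02 F [-0.4 -0.1  7. ] q6 0.33 q1 0.127
```

Request:
{"fn": "step_arm", "kwargs": {
  "increments": [
    {"dp": [0, 0, 0], "yaw": -0.65, "grip": 0.2}
  ]
}}

```text
clock: 17.7
position: [0.5478, 0.1394, 0.1482]
ee_rot: [0.001, 0.806, 0.592, 0.001]
contact_force: [-1.5, -0.3, 7.0]
width: 0.0342
gripper_force: 59.4
```

```bash
sed -i 's/range(6)/range(10)/' av.py; python3 av.py
```

```text
18.15 Mz 0.283 0.015 F [-1.9 -0.6  7. ] q6 0.427 q1 0.127
```

Request:
{"fn": "step_arm", "kwargs": {
  "increments": [
    {"dp": [0, 0, 0], "yaw": -0.65, "grip": 0.2}
  ]
}}

```text
clock: 18.32
position: [0.5477, 0.1395, 0.1481]
ee_rot: [0.001, 0.834, 0.552, 0.001]
contact_force: [-1.9, -0.8, 8.0]
width: 0.0342
gripper_force: 59.4
```

```bash
python3 av.py
```

```text
18.775 Mz 0.324 0.023 F [-2.5 -0.5  7.4] q6 0.525 q1 0.127
```

Request:
{"fn": "step_arm", "kwargs": {
  "increments": [
    {"dp": [0, 0, 0], "yaw": -0.5, "grip": 0.2}
  ]
}}

```text
clock: 18.95
position: [0.5476, 0.1395, 0.1482]
ee_rot: [0.001, 0.853, 0.521, 0.001]
contact_force: [-1.9, -1.2, 7.3]
width: 0.0342
gripper_force: 59.4
```

```bash
python3 av.py
```

```text
19.4 Mz 0.317 0.022 F [-1.4 -0.2  8.4] q6 0.6 q1 0.127
```

Request:
{"fn": "step_arm", "kwargs": {
  "increments": [
    {"dp": [0, 0, 0], "yaw": -0.4, "grip": 0.2}
  ]
}}

```text
clock: 19.58
position: [0.5475, 0.1395, 0.1482]
ee_rot: [0.001, 0.869, 0.495, 0.001]
contact_force: [-2.8, -0.6, 7.7]
width: 0.0343
gripper_force: 59.4
```

```bash
sed -i 's/range(10)/range(16)/' av.py; python3 av.py
```

```text
20.325 Mz 0.332 0.026 F [-1.7  0.   8.5] q6 0.66 q1 0.127
```

The torque has levelled off (0.324, 0.317, 0.332 over 0.135 rad), so the clutch has let go. I stop, open and lift clear.

Request:
{"fn": "step_arm", "kwargs": {
  "increments": [
    {"dp": [0, 0, 0], "yaw": 0, "grip": 0.45},
    {"dp": [0, 0, 0], "yaw": 0, "grip": 0.6},
    {"dp": [0, 0, 0], "yaw": 0, "grip": 0.7},
    {"dp": [0, 0, 0], "yaw": 0, "grip": 0.7}
  ]
}}

```text
clock: 20.88
position: [0.5472, 0.1398, 0.1462]
ee_rot: [-0.0, 0.869, 0.496, -0.0]
contact_force: [0.4, -0.7, 0.5]
width: 0.0599
gripper_force: 0.0
```

Request:
{"fn": "step_arm", "kwargs": {
  "increments": [
    {"dp": [0, 0, 0.1], "yaw": 0, "grip": 0.7},
    {"dp": [0, 0, 0.2], "yaw": 0, "grip": 0.7},
    {"dp": [0, 0, 0.25], "yaw": 0, "grip": 0.7},
    {"dp": [-0.2, 0, 0.2], "yaw": 0, "grip": 0.7},
    {"dp": [-0.2, 0, 0], "yaw": 0, "grip": 0.7}
  ]
}}

```text
clock: 21.5
position: [0.4684, 0.14, 0.2997]
ee_rot: [0.001, 0.869, 0.496, 0.003]
contact_force: [-0.2, -0.4, -0.2]
width: 0.0596
gripper_force: 0.0
```

Request:
{"fn": "step_arm", "kwargs": {
  "increments": [
    {"dp": [-0.2, 0, 0], "yaw": 0, "grip": 0.7},
    {"dp": [-0.1, 0, 0], "yaw": 0, "grip": 0.7},
    {"dp": [0, 0, 0], "yaw": 0, "grip": 0.7}
  ]
}}

```text
clock: 21.88
position: [0.4068, 0.1399, 0.2966]
ee_rot: [0.0, 0.868, 0.496, 0.001]
contact_force: [0.7, 0.2, 0.9]
width: 0.0597
gripper_force: 0.0
```

```bash
python3 - <<'E'
from h import *
t=cams.get_image('top');s=cams.get_image('side');c=np.hstack([cv2.resize(t[190:290,170:310],(420,300),interpolation=2),cv2.resize(s[170:280,210:340],(355,300),interpolation=2)]);cv2.imwrite('pics/f.png',c)
E
python3 st.py
```

```text
21.975 pos [0.4086 0.1399 0.2965] q6 0.7023 F [ 0.36  0.15 -0.29] M [-0.006 -0.026  0.001] w 0.0597 0.0 yaw -0.5336
```

View pics/f.png

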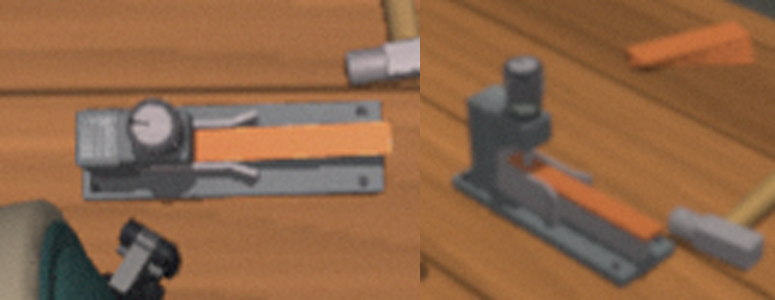

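The strip lies home between the guides, its near end about 5 mm past the base end as it should be. The robot is clear, and the hammer has not moved.

```bash
python3 -c "
from rig import ticket
print(ticket.sign_off())"
```

```text
the job is handed in; nothing more can be done
None
```

I handed the job in at about 22 s: the strip is home against the stop and held under the spindle, and the robot is clear of everything. I turned the cap until the torque levelled off near 0.33 N m; I estimate it went 0.1–0.2 rad past the slip (about 70 N, below the 90 N that dents copper).

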